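# Lock the push-and-turn safety cap on the sanitiser-tablet jar

## Robot

A 6-joint arm with a two-finger parallel gripper is mounted at the origin on a cart in front of the work surface, level with it; the furniture and walls round the work are solid. World frame = base frame: x ahead of the robot, y to its left, z up, the work surface at z = 0. Lengths are in m, angles in rad, forces in N, time in s.
With the tool pointing down it reaches from about 0.3 to 0.775 m from the base axis. Payload 14.6 kg.
Tool frame: the origin (TCP) lies at the very end of the fingers, on their centre line; the grasp point (between the pads) lies 19 mm behind it; z points along the fingers, y is the line along which they close (so a half turn about z gives the same grasp; the last joint's range is limited). The gripper opens to 94 mm and grips with 3 to 60 N. Pads are 16 mm wide; open, the fingers measure 119 mm over their backs; the gripper's body (75 mm by 177 mm) begins 78 mm behind the grasp point.
Start: joints at [1.204, 0.3, 1.521, -0, 1.321, -0.067], TCP at [0.162, 0.525, 0.205] pointing down, gripper open.
Joint ranges: [-3.03, 3.03], [-0.79, 2.21], [0.23, 2.52], [-1.04, 4.18], [0, 3.07], [-2.55, 2.55]. Speed limits (rad/s): [2.22, 2.22, 2.57, 3.14, 3.14, 3.14].

## Interface

Orientations are given as [roll, pitch, yaw] about the fixed x, y, z axes, in that order (R = Rz(yaw) Ry(pitch) Rx(roll)).
In Python, from station import ctrl gives the robot as it stands.
- The arm moves only by the shell command python3 -m pendant 'ROWS' [OPENING] [FORCE]. ROWS is JSON, a list of rows, each a list of 2 entries, a list of its own where there are three numbers: the shift along the world's x, y, z in cm, then the turn about the world's z in rad. A call has 1 to 20 rows; each row shifts and turns the commanded pose from where the row before left it; what a row does not reach is not made up. A row lasts 1/12 s, in which the tool goes at most 41.7 mm and 7.16 degrees, less where a joint would pass 70% of its speed; a pose out of reach is approached as far as the arm can. A call is refused whole if a number of a shift passes 4.17 or a number of a turn 0.125, either way. A call with a gripper value outside its range is refused whole. OPENING is the opening, from 0 (shut) to 1 (fully open), set as the call begins (- or left out, the last holds). The fingers move at their own pace and stop on an object; FORCE is the grip in N (left out, the last holds). Time passes only in rows, so rows that do not move let the fingers close. It gives the time, the measured TCP pose, the force, the opening and the grip force at its end, in the units of the state.
- ctrl.get_obs(): the state, without advancing time (a new reading comes with each control period).
- ctrl.camera(name): name is "scene" or "top" or "wrist"; returns a dict with "color" (480x640x3 uint8, red, green, blue), "intrinsics" (3x3 intrinsics, pixels), "k1" (the pictures are not rectified: a ray, as slopes to the right and down, at radius r is drawn at 1 + k1 r^2 times it, then the intrinsics apply), "camera_from_world" (4x4, takes a point from world to camera coordinates). Camera axes: x right, y down, z forward; pixel columns grow to the right and rows downward; lengths in m; the calibration is good to about 2 mm. A picture is of the moment at which its call begins. There is no depth.
- ctrl.hand_in(): hands the job in; it is judged then, once.
The state is a dict: "time_s": time; "qpos": joint angles; "joint_vel": joint speeds; "tau": joint torques, N m; "ee_pos": TCP position; "eef_rot": TCP orientation; "force": force on the tool from outside, world axes, zero at the start; "moment": the same for the moment, N m; "grip_width": finger opening in m; "grip_force": force on a finger pad.
Only numpy, scipy, OpenCV 4.12 (cv2) and the standard library are available. Lean on these libraries where they do the work, as an engineer would, in place of code of your own. Each camera call takes 0.05 s, during which the arm holds its last target. There are 200 camera calls.

## Task

Close the sanitiser-tablet jar with its orange safety cap: put the cap's lugs into the slots in the jar's mouth, feeling for them if need be, push the cap down against the spring and, keeping it pushed down, turn it clockwise (seen from above) until you feel the stop, then let go so that it springs up and stays locked, level on the jar. Be gentle: never press with more than about 30 N, do not force it once it stops turning, and leave the thermometer, the pens and the packed dish where they are.

Things in the scene. Friction and masses are not known exactly. Their poses are not given: they have to be found in the camera images.
- cap_center (a point): Centre of the loose push-and-turn cap (orange top, white plug, 70 g, 60 mm high), on its axis 30 mm above its underside; z is up along the axis. It stands upright on the counter. White plug of 37 mm diameter below, orange flange of 68 mm diameter from 19.5 to 25 mm above the underside, grip wing above that. A half turn about z makes no difference to it.
- cap_wing (a point): Grasp point on the cap's upright grip wing, on the axis 48 mm above the underside. The wing is 46 mm long along the cap's x, 16 mm thick along its y, and stands from 25 to 60 mm above the underside, on the flange. Take it across its thickness with the fingertips just clear of the flange.
- cap: Same cap, origin at the centre of its underside. The plug has a tapered nose (28 mm across at the tip, full 37 mm from 6 mm up). Two lugs stand out of it along the cap's +x and -x, below the ends of the wing: 8 mm wide, 5 mm high, undersides 6 mm above the cap's underside, tips 25.5 mm from the axis. White lines on the flange show them.
- jar_mouth (a point): Centre of the jar's mouth at rim height, 115 mm above the counter; z up, axes of the HOLDER. The jar itself is clamped turned by an unmeasured amount: its two opposite entry slots (34 degrees wide each, orange marks on neck and rim) lie along this x, turned up to 0.6 rad either way. Opening 42 mm, 54 mm across the slots. The lugs enter within about 0.11 rad of true.
- seal_top (a point): Top of the sprung black seal disc in the jar, 8 mm below the rim on its axis. Off the slots the lugs land on the rim, with the cap's underside 6 mm below the rim; in the slots the cap sinks on to this disc, which pushes back with 4 N at first and 0.6 N more per mm. With the underside 17 mm below the rim the lugs clear the lip; at 19.5 mm (11 N) the flange meets the rim.
- lock_level (a point): Where the cap's underside rests when locked, 14.5 mm below the rim. Kept 17 to 19.5 mm down, the cap turns clockwise seen from above (negative about z), not the other way. 50 to 65 degrees on from the slots the lugs can spring up 2.5 mm into pockets; a stop is felt at 65. Let go there it is locked; let go earlier it stays 17 mm down or pops out.
- jar_holder: Dark steel holder screwed to the counter: base 116 x 116 x 10 mm, clamp cup of 88 mm diameter, 60 mm high, holding the white jar (77 mm across, neck 70 mm), which does not turn in it below 6 N m. Origin at the centre of its underside, 115 mm below jar_mouth, z up.
- probe: Bystander: white probe thermometer with a steel needle, 216 x 34 x 20 mm, lying on the counter; origin at the centre of its underside, needle along +x.
- pen_red: Bystander: thin white and red pen, 145 mm long along its y, 11 mm thick, lying on the counter; origin at the centre of its underside.
- marker: Bystander: thick white and black pen, 135 mm long along its y, 17 mm thick, lying on the counter; origin at the centre of its underside.
- packed_dish: Bystander: closed round foil meal dish, 194 mm across, 50 mm high, on a 13 mm pile of board lids; origin at the centre of its underside.

How it is judged:
On the way:
1. the cap, in the mouth with its lugs through the slots, is pushed down below its locked height (z of cap in the frame of jar_mouth below -0.0163 m and horizontal distance between cap and jar_mouth below 0.004 m), for 0.1 s.
At the end, for the whole second after the job is handed in: The cap is at rest and released on the jar, locked: its underside 12.8 to 15.8 mm below the rim (lugs sprung up into the pockets), its axis within 4 mm of the mouth's centre and within 0.08 rad of upright (z of cap in the frame of jar_mouth between -0.0158 and -0.0128 m and horizontal distance between cap and jar_mouth below 0.004 m and angle between cap's own z axis and vertical below 0.08 rad and linear speed of cap below 0.01 m/s); the robot touches nothing.
It fails at once if the cap is forced: contact forces between the cap and the jar, pressing and twisting added up, exceed 80 N (contact force between cap and jar_holder above 80 N).
It fails at once if a bystander (thermometer, pens, packed dish) is moved more than 30 mm (distance of any of probe, pen_red, marker, packed_dish from where it was at the start of the episode above 0.03 m).
It also fails if it takes over 72 s, if anything falls off the work surface, if the arm or the gripper's body presses on something with over 40 N, if the wrist force passes 120 N, or if a joint passes its speed limit or range.

## Working session

There is one attempt and no reset: what is moved stays moved. The work goes in short steps, Python scripts to look and compute and a shell command to move; the robot and the scene stay as the last step left them, time stands still between calls to the robot, and variables do not carry over. Pictures are saved under pics/ and viewed, at most 10 in all, crops included, and the job is handed in when it is done.

```bash
mkdir -p pics; cat > h.py <<'E'
import numpy as np, cv2
from station import ctrl
def snap(n):
    c=ctrl.camera(n); c['n']=n; return c
def save(c,f): cv2.imwrite('pics/'+f,cv2.cvtColor(c['color'],cv2.COLOR_RGB2BGR))
def ray(c,uv):
    K=np.array(c['intrinsics']); k=float(c['k1'])
    p=cv2.undistortPoints(np.array([[uv]],float),K,np.array([k,0,0,0,0.]))[0,0]
    T=np.array(c['camera_from_world']); R=T[:3,:3]
    return -R.T@T[:3,3], R.T@np.array([p[0],p[1],1])
def plane(c,uv,z):
    o,d=ray(c,uv); return o+d*(z-o[2])/d[2]
def proj(c,P):
    K=np.array(c['intrinsics']); T=np.array(c['camera_from_world'])
    r,_=cv2.Rodrigues(T[:3,:3]); return cv2.projectPoints(np.array(P,float).reshape(-1,1,3),r,T[:3,3],K,np.array([float(c['k1']),0,0,0,0.]))[0][:,0]
def orange(c):
    h=cv2.cvtColor(c['color'],cv2.COLOR_RGB2HSV)
    return cv2.inRange(h,(5,140,90),(22,255,255))
E
python3 - <<'E'
from h import *
for n in('scene','top','wrist'):
    c=snap(n); save(c,n+'0.png')
    m=orange(c); k,l,s,ce=cv2.connectedComponentsWithStats(m)
    o,_=ray(c,(320,240)); print(n,o.round(3),c['k1'])
    for i in range(1,k):
        if s[i,4]>15: print(s[i],ce[i].round(1),plane(c,ce[i],.025).round(3),plane(c,ce[i],.115).round(3))
E
```

```text
scene [0.149 0.236 0.681] -0.08581444748906125
[298 261  38  10 106] [316.5 267.1] [ 0.566 -0.259  0.025] [ 0.509 -0.191  0.115]
[ 198  330   42   37 1228] [217.9 347.7] [ 0.566 -0.002  0.025] [0.509 0.031 0.115]
top [ 0.446 -0.251  0.988] -0.08535521963326546
[199 217  33  32 774] [215.1 232. ] [ 0.569 -0.002  0.025] [ 0.557 -0.025  0.115]
wrist [0.096 0.545 0.385] -0.003745694634141433
[541 366  35  46 464] [562.3 395.8] [0.431 0.726 0.025] [0.347 0.681 0.115]
[ 289  430  351   18 2984] [511.7 441.4] [0.475 0.66  0.025] [0.38  0.632 0.115]
```

View pics/top0.png

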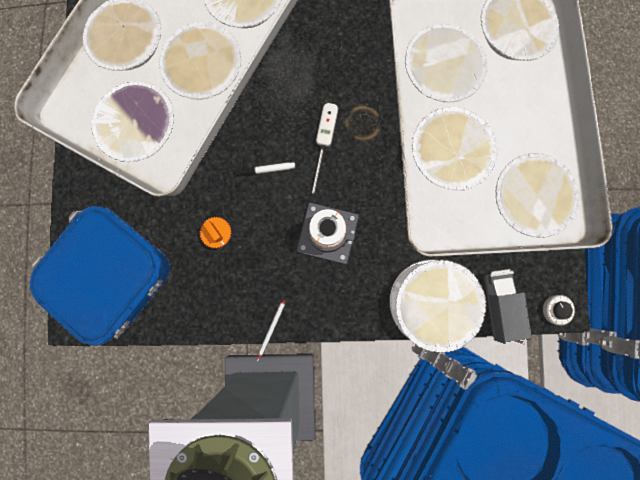

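View pics/scene0.png

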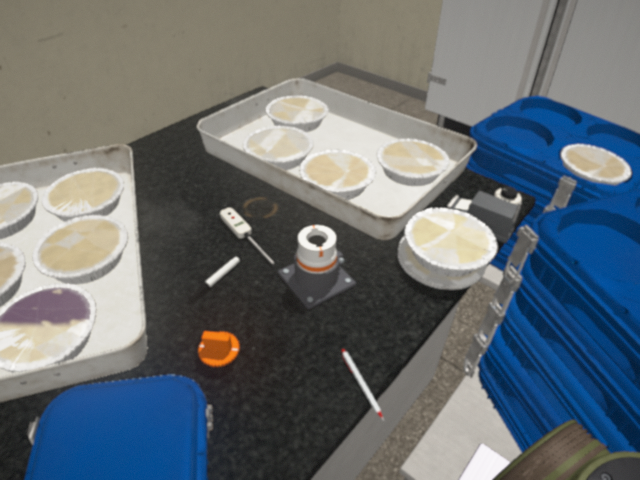

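The top view shows the cap at (215,232), the jar's white mouth at (328,229), the marker at (275,168), the red pen at (272,330) and the probe at (322,150). The scene view agrees, with the cap at (218,348) and the mouth at (320,238). Next I'll enlarge the cap and the jar.

```bash
python3 - <<'E'
from h import *
c=snap('top'); s=snap('scene')
def crop(c,x,y,w,f): return cv2.resize(c['color'][y:y+w,x:x+w],(f,f),interpolation=cv2.INTER_CUBIC)
a=np.hstack([crop(c,190,207,50,380),crop(c,293,196,70,380)]);
cv2.imwrite('pics/crop1.png',a[:,:,::-1])
# jar rim: white blob
h=cv2.cvtColor(c['color'],cv2.COLOR_RGB2HSV)
m=cv2.inRange(h,(0,0,170),(180,60,255)); m[:195]=0;m[262:]=0;m[:,:295]=0;m[:,365:]=0
cs,_=cv2.findContours(m,cv2.RETR_CCOMP,cv2.CHAIN_APPROX_NONE)
for q in cs:
    if len(q)>15:
        (e,ax,an)=cv2.fitEllipse(q); print('white',np.round(e,1),np.round(ax,1),plane(c,e,.115).round(4))
# dark hole fit
g=c['color'].max(2)
k=cv2.inRange(g,0,70); k[:,:310]=0;k[:,346:]=0;k[:212]=0;k[246:]=0
n,l,st,ce=cv2.connectedComponentsWithStats(k)
for i in range(1,n):
    if st[i,4]>30: print('hole',st[i],ce[i].round(1),plane(c,ce[i],.11).round(4))
K=c['intrinsics']; print(K[0][0])
# holder base corners
m=cv2.inRange(h,(95,20,50),(130,120,130)); m[:195]=0;m[270:]=0;m[:,:290]=0;m[:,370:]=0
p=np.argwhere(m)[:,::-1].astype(np.float32)
r=cv2.minAreaRect(p); print(len(p),r); b=cv2.boxPoints(r); print([plane(c,x,.01).round(3) for x in b])
# orange cap, two view
import numpy as np
oc,od=ray(c,(215.1,232));
E
```

```text
white [327.7 227.1] [33.7 37.2] [ 0.5609 -0.2507  0.115 ]
white [326.9 226.3] [19.5 20.6] [ 0.5626 -0.2492  0.115 ]
hole [320 219  15  17 198] [327.2 227.1] [ 0.5616 -0.2497  0.11  ]
442.1417033507379
5 ((305.7831115722656, 230.23455810546875), (43.28971862792969, 4.5969343185424805), 83.36748504638672)
[array([ 0.617, -0.192,  0.01 ]), array([ 0.618, -0.202,  0.01 ]), array([ 0.521, -0.211,  0.01 ]), array([ 0.52 , -0.201,  0.01 ])]
```

View pics/crop1.png

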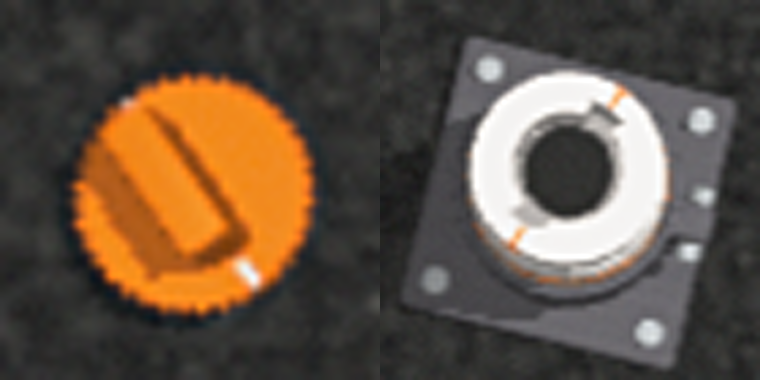

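The left crop shows the cap's white lug lines at top-image pixels (206.7,220.4) and (222.5,243.0). The right crop shows the orange slot marks on the rim at about (336.8,213.9) and (317.9,239.8), and their midpoint falls on the mouth centre.

```bash
python3 - <<'E'
from h import *
c=snap('top'); s=snap('scene')
m=orange(c); q=max(cv2.findContours(m,0,1)[0],key=len); e=cv2.minEnclosingCircle(q); e2=cv2.fitEllipse(q)
print('cap',e,e2[0],plane(c,e[0],.025),plane(c,e2[0],.025))
a,b=plane(c,(206.7,220.4),.025),plane(c,(222.5,243.05),.025); d=a-b
print('lug',np.linalg.norm(d),(a+b)/2,np.arctan2(d[1],d[0]))
a,b=plane(c,(336.8,213.9),.115),plane(c,(317.9,239.8),.115); d=a-b
print('slot',np.linalg.norm(d),(a+b)/2,np.arctan2(d[1],d[0]))
# scene: rim ellipse
h=cv2.cvtColor(s['color'],cv2.COLOR_RGB2HSV)
w=cv2.inRange(h,(0,0,0),(180,255,75)); w[:228]=0;w[250:]=0;w[:,:306]=0;w[:,334:]=0
n,l,st,ce=cv2.connectedComponentsWithStats(w)
for i in range(1,n):
  if st[i,4]>20: print('scene hole',st[i],ce[i],plane(s,ce[i],.113))
ob=ctrl.get_obs(); print(ob['time_s'],ob['ee_pos'],ob['eef_rot'],ob['qpos'],ob['grip_width'],ob['force'])
E
```

```text
cap ((215.0, 232.0), 16.03131866455078) (214.96401977539062, 231.87966918945312) [ 0.56866441 -0.00190874  0.025     ] [ 0.56893407 -0.00182837  0.025     ]
lug 0.06229367392972519 [ 0.569394   -0.00093098  0.025     ] 0.6022542140770436
slot 0.06415251376662477 [ 0.56147435 -0.25012724  0.115     ] -0.6531652728611724
scene hole [309 236  16  10  97] [316.80412371 239.88659794] [ 0.5559047  -0.24622651  0.113     ]
0.35 [0.16239691 0.52542356 0.2053137 ] [-3.14133669e+00 -8.70026824e-06  2.84181235e+00] [ 1.20443509e+00  3.00059814e-01  1.52110436e+00 -8.61707601e-06
  1.32068446e+00 -6.65788034e-02] 0.09389026516016943 [ 0.24016323 -0.18657576 -0.29744764]
```

```bash
python3 -m pendant '[[[0,0,2],0],[[0,0,2],0],[[0,0,2],0],[[2,-2.6,0],0.05],[[2,-2.6,0],0.05],[[2,-2.6,0],0.05],[[2,-2.6,0],0.05],[[2,-2.6,0],0.05],[[2,-2.6,0],0.05],[[2,-2.6,0],0.05],[[2,-2.6,0],0.05],[[2,-2.6,0],0.05],[[2,-2.6,0],0.05],[[2,-2.6,0],0.05],[[2,-2.6,0],0.05],[[2,-2.6,0],0.05],[[2,-2.6,0],0.05],[[2,-2.6,0],0.05],[[2,-2.6,0],0.05]]' 1
python3 -m pendant '[[[2,-2.6,0],0.05],[[2,-2.6,0],0.05],[[2,-2.6,0],0],[[2,-2.6,0],0],[[0,0,-3],0],[[0,0,-3],0],[[0,0,-3],0],[[0,0,-2],0],[[0,0,0],0],[[0,0,0],0]]'
python3 - <<'E'
from h import *
c=snap('wrist'); save(c,'w1.png')
m=orange(c); q=max(cv2.findContours(m,0,1)[0],key=len); e=cv2.fitEllipse(q); print(e,plane(c,e[0],.025),plane(c,e[0],.04)); ob=ctrl.get_obs(); print(ob['ee_pos'],ob['eef_rot'],ob['qpos'])
E
```

```text
time_s: 1.93
ee_pos: [0.4832, 0.1079, 0.2656]
eef_rot: [-3.142, 0.0, -2.639]
force: [0.3, 0.2, -0.7]
grip_width: 0.0935
grip_force: 0.0
time_s: 2.77
ee_pos: [0.5623, 0.0055, 0.1555]
eef_rot: [3.141, -0.001, -2.541]
force: [0.5, 0.4, -0.3]
grip_width: 0.0937
grip_force: 0.0
((311.82843017578125, 234.8810577392578), (78.84855651855469, 85.99701690673828), 100.50835418701172) [ 0.56629457 -0.00234754  0.025     ] [ 0.56332634 -0.00388941  0.04      ]
[0.56293929 0.00545454 0.15673408] [-3.14081109e+00  9.66041153e-04 -2.54133672e+00] [-5.53549003e-02  3.71084375e-01  1.54305488e+00 -3.24929248e-05
  1.22621117e+00 -2.22639582e+00]
```

View pics/w1.png

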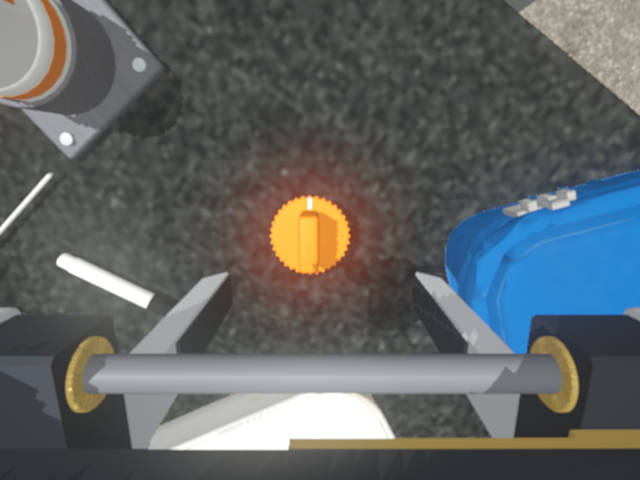

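The wrist view shows the cap centred at (311,235), with its wing running up and down the picture along the tool's x. The fingers will close across it, so I'll descend.

```bash
python3 -m pendant '[[[0.5,-0.75,-2],0],[[0,0,-2],0],[[0,0,-2],0],[[0,0,-2],0],[[0,0,-1.5],0],[[0,0,-1.2],0],[[0,0,-1],0],[[0,0,-0.6],0],[[0,0,-0.4],0],[[0,0,0],0],[[0,0,0],0]]'
python3 -m pendant '[[[0,0,0],0],[[0,0,0],0],[[0,0,0],0],[[0,0,0],0],[[0,0,0],0],[[0,0,0],0],[[0,0,0],0],[[0,0,0],0],[[0,0,0],0],[[0,0,0],0],[[0,0,0],0],[[0,0,0],0]]' 0 40
```

```text
time_s: 3.73
ee_pos: [0.5678, -0.0021, 0.029]
eef_rot: [-3.141, 0.001, -2.541]
force: [-0.5, 0.4, 0.1]
grip_width: 0.0941
grip_force: 0.0
time_s: 4.73
ee_pos: [0.5674, -0.002, 0.0285]
eef_rot: [-3.142, 0.0, -2.541]
force: [-0.1, -0.6, 0.1]
grip_width: 0.0175
grip_force: 0.3
```

```bash
python3 -m pendant '[[[0,0,0],0],[[0,0,0],0],[[0,0,0.5],0],[[0,0,1.5],0],[[0,0,3],0],[[0,0,3],0],[[0,0,3],0],[[0,0,3],0],[[0,0,3],0],[[0,0,2],0],[[0,0,0],0]]'
python3 -m pendant '[[[0,-1.8,0],-0.09],[[0,-1.8,0],-0.09],[[0,-1.8,0],-0.09],[[0,-1.8,0],-0.09],[[0,-1.8,0],-0.09],[[0,-1.8,0],-0.09],[[0,-1.8,0],-0.09],[[-0.1,-1.8,0],-0.09],[[-0.1,-1.8,0],-0.09],[[-0.1,-1.8,0],-0.09],[[-0.1,-1.8,0],-0.09],[[-0.1,-1.8,0],-0.09],[[-0.1,-1.6,0],-0.09],[[0,-1.6,0],-0.085],[[0,0,0],0],[[0,0,0],0],[[0,0,0],0]]'
python3 - <<'E'
from h import *
c=snap('wrist'); save(c,'w2.png'); t=snap('top'); s=snap('scene'); save(s,'s2.png')
a=np.hstack([cv2.resize(s['color'][150:320,230:410],(400,380)),cv2.resize(t['color'][190:270,285:369],(400,380))]); cv2.imwrite('pics/c2.png',a[:,:,::-1])
ob=ctrl.get_obs(); print(ob['ee_pos'],ob['eef_rot'],ob['qpos'],ob['grip_width'],ob['force'],ob['moment'])
E
```

```text
time_s: 5.65
ee_pos: [0.5687, -0.0021, 0.2235]
eef_rot: [-3.137, 0.006, -2.541]
force: [0.9, -0.5, -0.1]
grip_width: 0.0161
grip_force: 40.0
time_s: 7.07
ee_pos: [0.5613, -0.2494, 0.2179]
eef_rot: [-3.142, -0.001, 2.489]
force: [1.0, 0.3, -0.4]
grip_width: 0.0157
grip_force: 40.0
[ 0.56154651 -0.24920006  0.2183962 ] [ 3.14153905e+00 -1.19723040e-04  2.48893922e+00] [-4.77307048e-01  4.36453366e-01  1.30568691e+00  7.47636756e-05
  1.39956091e+00 -1.39546268e+00] 0.015677213015326978 [ 0.17384218 -0.49569575 -1.41432338] [-0.07844713  0.01776808 -0.03226412]
```

View pics/w2.png

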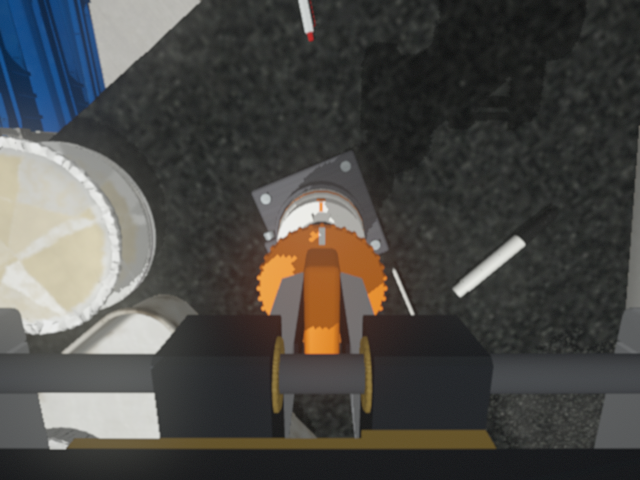

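View pics/c2.png

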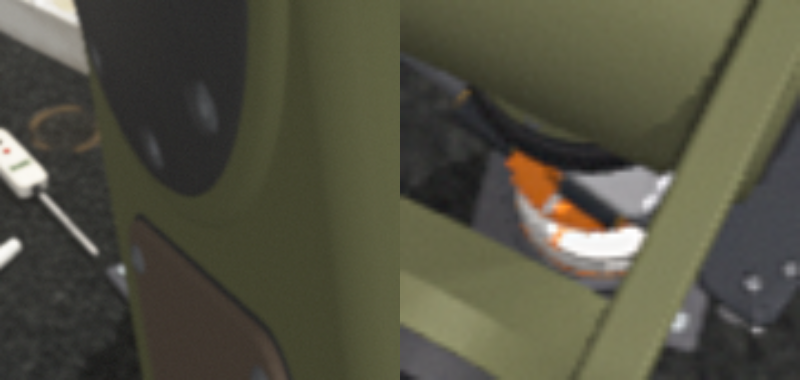

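The wrist view shows the near slot and its orange mark at (321,210), in the same column as the cap's white line at (322,238), so the lugs and slots are lined up. I'll descend slowly.

```bash
python3 -m pendant '[[[0,-0.08,-1],0],[[0,0,-1.5],0],[[0,0,-1.5],0],[[0,0,-1.3],0],[[0,0,-1],0],[[0,0,-0.5],0],[[0,0,-0.2],0],[[0,0,0],0],[[0,0,0],0],[[0,0,0],0]]'
python3 -m pendant '[[[0,0,-0.2],0],[[0,0,-0.2],0],[[0,0,-0.15],0],[[0,0,-0.15],0],[[0,0,-0.1],0],[[0,0,0],0],[[0,0,0],0],[[0,0,0],0]]'
```

```text
time_s: 8.05
ee_pos: [0.5617, -0.251, 0.1492]
eef_rot: [3.141, 0.001, 2.487]
force: [0.4, 0.5, -0.5]
grip_width: 0.0157
grip_force: 40.0
time_s: 8.72
ee_pos: [0.5615, -0.2509, 0.1405]
eef_rot: [3.142, 0.0, 2.487]
force: [-0.1, 0.5, -1.7]
grip_width: 0.0156
grip_force: 40.0
```

```bash
python3 -m pendant '[[[0,0,-0.1],0],[[0,0,-0.1],0],[[0,0,-0.1],0],[[0,0,0],0],[[0,0,0],0]]'
python3 -m pendant '[[[0,0,-0.1],0],[[0,0,-0.1],0],[[0,0,0],0],[[0,0,0],0]]'
```

```text
time_s: 9.13
ee_pos: [0.5614, -0.2508, 0.1374]
eef_rot: [-3.142, -0.0, 2.487]
force: [0.1, -0.5, -1.4]
grip_width: 0.0159
grip_force: 40.0
time_s: 9.47
ee_pos: [0.5614, -0.2508, 0.1354]
eef_rot: [-3.142, -0.0, 2.487]
force: [-0.5, 0.7, -0.1]
grip_width: 0.0159
grip_force: 40.0
```

```bash
python3 -m pendant '[[[0,0,-0.1],0],[[0,0,-0.1],0],[[0,0,0],0],[[0,0,0],0]]'
```

```text
time_s: 9.8
ee_pos: [0.5615, -0.2509, 0.1337]
eef_rot: [3.142, 0.0, 2.487]
force: [-0.4, 0.8, 3.8]
grip_width: 0.016
grip_force: 40.0
```

```bash
python3 -m pendant '[[[0,0,-0.1],0],[[0,0,-0.1],0],[[0,0,0],0],[[0,0,0],0]]'
```

```text
time_s: 10.13
ee_pos: [0.5615, -0.2509, 0.1316]
eef_rot: [3.142, 0.0, 2.487]
force: [-1.0, 1.2, 5.5]
grip_width: 0.0161
grip_force: 40.0
```

Force follows the spring (4 N, then 0.6 N/mm), so the lugs are in the slots. I'll keep pushing.

```bash
python3 -m pendant '[[[0,0,-0.1],0],[[0,0,-0.1],0],[[0,0,-0.1],0],[[0,0,-0.1],0],[[0,0,0],0],[[0,0,0],0]]'
```

```text
time_s: 10.63
ee_pos: [0.5615, -0.2509, 0.1278]
eef_rot: [3.142, 0.0, 2.487]
force: [-1.8, 0.1, 8.3]
grip_width: 0.0155
grip_force: 40.0
```

```bash
python3 -m pendant '[[[0,0,-0.1],0],[[0,0,-0.1],0],[[0,0,-0.05],0],[[0,0,0],0],[[0,0,0],0]]'; python3 -c "
from h import *
o=ctrl.get_obs();print(o['ee_pos'],o['force'],o['moment'])"
```

```text
time_s: 11.05
ee_pos: [0.5615, -0.2509, 0.1255]
eef_rot: [3.142, 0.001, 2.487]
force: [-3.8, 1.1, 9.2]
grip_width: 0.0154
grip_force: 40.0
[ 0.56152777 -0.25092338  0.12548966] [-3.8167916   1.06664319  9.1613857 ] [ 0.27943863  0.67037907 -0.04152609]
```

```bash
python3 -m pendant '[[[-0.06,0.02,-0.06],0],[[-0.04,0,-0.07],0],[[0,0,0],0],[[0,0,0],0],[[0,0,0],0]]'; python3 -c "
from h import *
o=ctrl.get_obs();print(o['ee_pos'],o['force'],o['moment'])"
```

```text
time_s: 11.47
ee_pos: [0.5613, -0.2509, 0.1247]
eef_rot: [3.141, 0.003, 2.487]
force: [1.9, 0.5, 8.3]
grip_width: 0.0159
grip_force: 40.0
[ 0.56133635 -0.25085231  0.12470807] [1.85200319 0.5039544  8.30031488] [ 0.14307663 -0.29521158  0.00472601]
```

```bash
python3 -m pendant '[[[0.03,0,-0.05],0],[[0,0,-0.03],0],[[0,0,0],-0.04],[[0,0,0],-0.04],[[0,0,0],-0.04],[[0,0,0],-0.04],[[0,0,0],0],[[0,0,0],0]]'; python3 -c "
from h import *
o=ctrl.get_obs();print(o['ee_pos'],o['force'],o['moment'])"
```

```text
time_s: 12.13
ee_pos: [0.5614, -0.251, 0.1239]
eef_rot: [3.141, 0.002, 2.327]
force: [-0.1, 0.1, 9.6]
grip_width: 0.0156
grip_force: 40.0
[ 0.56140213 -0.25095651  0.12388577] [-0.14561951  0.13247424  9.56299561] [ 0.0034768   0.01196475 -0.03769978]
```

```bash
python3 -m pendant '[[[0,0,0],-0.04],[[0,0,0],-0.04],[[0,0,0],-0.04],[[0,0,0],0],[[0,0,0],0]]'; python3 -c "
from h import *
o=ctrl.get_obs();print(o['ee_pos'],o['force'],o['moment'])"
```

```text
time_s: 12.55
ee_pos: [0.5614, -0.251, 0.1239]
eef_rot: [3.14, 0.002, 2.206]
force: [0.8, -0.8, 10.3]
grip_width: 0.0159
grip_force: 40.0
[ 0.5614138  -0.25099705  0.12390629] [ 0.75833155 -0.78099631 10.28113681] [-0.05391797  0.01354272 -0.03419498]
```

```bash
python3 -m pendant '[[[0,0,0],-0.06],[[0,0,0],-0.06],[[0,0,0],-0.06],[[0,0,0],-0.06],[[0,0,0],-0.06],[[0,0,0],-0.06],[[0,0,0],0],[[0,0,0],0]]'; python3 -c "
from h import *
o=ctrl.get_obs();print(o['ee_pos'],o['force'],o['moment'])"
```

```text
time_s: 13.22
ee_pos: [0.5614, -0.251, 0.1239]
eef_rot: [3.14, 0.002, 1.846]
force: [1.0, -0.1, 9.9]
grip_width: 0.0156
grip_force: 40.0
[ 0.56140425 -0.25100515  0.12387042] [ 0.95552837 -0.08351458  9.92405681] [-0.01528088  0.0890472  -0.03267811]
```

```bash
python3 -m pendant '[[[0,0,0],-0.05],[[0,0,0],-0.05],[[0,0,0],-0.05],[[0,0,0],-0.05],[[0,0,0],-0.05],[[0,0,0],0],[[0,0,0],0]]'; python3 -c "
from h import *
o=ctrl.get_obs();print(o['ee_pos'],o['force'],o['moment'])"
```

```text
time_s: 13.8
ee_pos: [0.5614, -0.251, 0.1239]
eef_rot: [3.139, 0.001, 1.596]
force: [0.2, 0.3, 10.1]
grip_width: 0.0162
grip_force: 40.0
[ 0.56141461 -0.2510233   0.12393176] [ 0.21238632  0.30018833 10.06064107] [-0.02331647  0.10716152 -0.00536427]
```

Turned 0.89 rad so far. Now small steps, feeling for the stop at around yaw 1.35.

```bash
python3 -m pendant '[[[0,0,0],-0.04],[[0,0,0],-0.04],[[0,0,0],-0.04],[[0,0,0],-0.03],[[0,0,0],0],[[0,0,0],0]]'; python3 -c "
from h import *
o=ctrl.get_obs();print(o['ee_pos'],o['force'],o['moment'])"
```

```text
time_s: 14.3
ee_pos: [0.5614, -0.251, 0.1239]
eef_rot: [3.139, 0.001, 1.447]
force: [-0.6, -0.6, 9.2]
grip_width: 0.0156
grip_force: 40.0
[ 0.56139427 -0.25099646  0.12389989] [-0.55748047 -0.63308297  9.21205465] [-0.08722088  0.11112036 -0.10014543]
```

```bash
python3 -m pendant '[[[0,0,0],-0.03],[[0,0,0],-0.02],[[0,0,0],0],[[0,0,0],0]]'; python3 -c "
from h import *
o=ctrl.get_obs();print(o['ee_pos'],o['force'],o['moment'])"
```

```text
time_s: 14.63
ee_pos: [0.5616, -0.2511, 0.124]
eef_rot: [3.139, 0.001, 1.397]
force: [1.6, -1.0, 9.5]
grip_width: 0.0162
grip_force: 40.0
[ 0.5616035  -0.25108369  0.12397119] [ 1.63340913 -1.04340311  9.46869054] [-0.18096103 -0.18454053  0.09734595]
```

```bash
python3 -m pendant '[[[0,0,0],-0.02],[[0,0,0],0],[[0,0,0],0]]'; python3 -c "
from h import *
o=ctrl.get_obs();print(o['eef_rot'],o['force'],o['moment'])"
```

```text
time_s: 14.88
ee_pos: [0.5618, -0.2512, 0.124]
eef_rot: [3.138, 0.001, 1.377]
force: [2.7, -0.6, 7.8]
grip_width: 0.0159
grip_force: 40.0
[3.13797278e+00 1.06336994e-03 1.37683876e+00] [ 2.70542857 -0.61186107  7.83718671] [-0.32267319 -0.52384376  0.15047305]
```

```bash
python3 -m pendant '[[[0,0,0],-0.02],[[0,0,0],0],[[0,0,0],0]]'; python3 -c "
from h import *
o=ctrl.get_obs();print(o['eef_rot'],o['force'],o['moment'])"
```

```text
time_s: 15.13
ee_pos: [0.5621, -0.2513, 0.124]
eef_rot: [3.137, 0.001, 1.357]
force: [5.4, -1.1, 7.3]
grip_width: 0.0158
grip_force: 40.0
[3.13714410e+00 1.11495223e-03 1.35685131e+00] [ 5.41129778 -1.11628282  7.25471446] [-0.53751783 -0.91520068  0.18432485]
```

The stop shows as rising moment and side force at the expected angle. I'll ease off slightly, let the cap spring up, then release.

```bash
python3 -m pendant '[[[0,0,0],0.03],[[0,0,0.1],0],[[0,0,0.1],0],[[0,0,0.1],0],[[0,0,0],0],[[0,0,0],0]]'; python3 -c "
from h import *
o=ctrl.get_obs();print(o['eef_rot'],o['force'],o['moment'])"
```

```text
time_s: 15.63
ee_pos: [0.5619, -0.2512, 0.127]
eef_rot: [3.138, 0.001, 1.387]
force: [3.5, -1.6, 9.5]
grip_width: 0.0155
grip_force: 40.0
[3.13771367e+00 1.08156969e-03 1.38684559e+00] [ 3.47303265 -1.58790898  9.54905984] [-0.33255341 -0.58742336  0.04067309]
```

```bash
python3 -m pendant '[[[0,0,0.1],0],[[0,0,0],0],[[0,0,0],0]]'; python3 -c "
from h import *
o=ctrl.get_obs();print(o['eef_rot'],o['force'],o['moment'])"
```

```text
time_s: 15.88
ee_pos: [0.5619, -0.2511, 0.1279]
eef_rot: [3.138, 0.001, 1.387]
force: [4.3, -1.4, 6.9]
grip_width: 0.0157
grip_force: 40.0
[3.13785304e+00 1.01471374e-03 1.38687257e+00] [ 4.34796108 -1.37997245  6.9348435 ] [-0.31512668 -0.70462337  0.12334862]
```

```bash
python3 -m pendant '[[[-0.05,0.02,0.03],0],[[0,0,0],0],[[0,0,0],0]]'
python3 -m pendant '[[[0,0,0],0],[[0,0,0],0],[[0,0,0],0],[[0,0,0],0],[[0,0,0],0],[[0,0,0],0],[[0,0,0],0],[[0,0,0],0]]' 0.7
python3 -m pendant '[[[0,0,1],0],[[0,0,2],0],[[0,0,3],0],[[0,0,3],0],[[-3,0,2],0],[[-4,0,1],0],[[-4,0,1],0],[[-4,0,1],0],[[-3,0,0],0],[[0,0,0],0],[[0,0,0],0]]'
python3 - <<'E'
from h import *
w=snap('wrist'); t=snap('top'); s=snap('scene')
a=np.hstack([cv2.resize(s['color'][200:320,260:380],(300,300),interpolation=2),cv2.resize(t['color'][190:270,285:365],(300,300),interpolation=2)])
b=cv2.resize(w['color'],(600,450)); cv2.imwrite('pics/c4.png',a[:,:,::-1]); cv2.imwrite('pics/w4.png',b[:,:,::-1])
for c in(t,s):
    m=orange(c); q=max(cv2.findContours(m,0,1)[0],key=len); e=cv2.fitEllipse(q); print(e,plane(c,e[0],.1255),proj(c,[.5615,-.2505,.1255]))
E
```

```text
time_s: 16.13
ee_pos: [0.5616, -0.2511, 0.1282]
eef_rot: [3.137, 0.001, 1.387]
force: [6.5, -2.4, 6.8]
grip_width: 0.0158
grip_force: 40.0
time_s: 16.8
ee_pos: [0.5602, -0.2504, 0.1271]
eef_rot: [-3.142, -0.0, 1.387]
force: [-0.7, -0.5, 0.7]
grip_width: 0.0644
grip_force: 0.0
time_s: 17.72
ee_pos: [0.3796, -0.2507, 0.2686]
eef_rot: [3.139, 0.001, 1.385]
force: [0.4, 0.0, 0.1]
grip_width: 0.0661
grip_force: 0.0
((327.28778076171875, 226.25640869140625), (31.473661422729492, 33.94202423095703), 11.225171089172363) [ 0.56118833 -0.24998564  0.1255    ] [[327.54502676 226.09230568]]
((317.7529602050781, 230.36447143554688), (32.33507537841797, 35.23723220825195), 81.42562103271484) [ 0.5628807  -0.25679839  0.1255    ] [[316.09929173 232.35746207]]
```

View pics/c4.png

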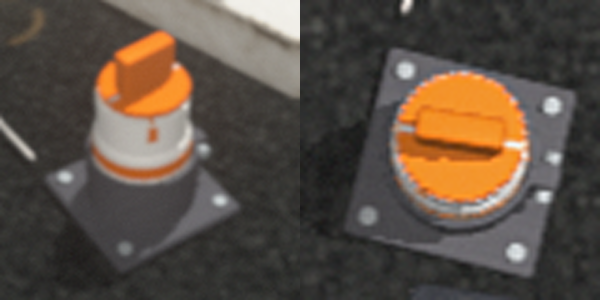

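View pics/w4.png

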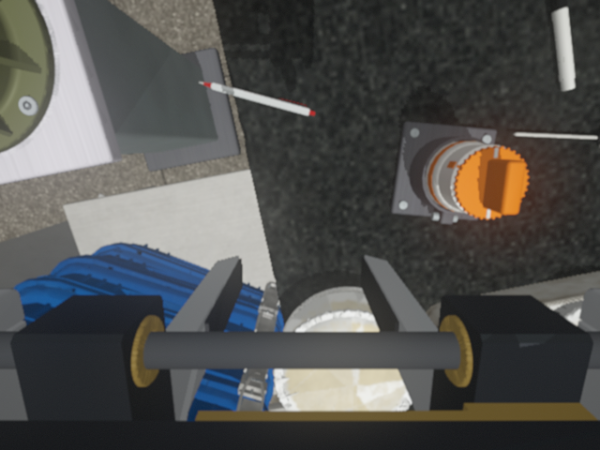

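The close views show the cap level and centred, with its lug line at about 1.4 rad, which matches the tool's final yaw. The robot is clear and the bystanders look untouched. I'll check the height across both views before handing in.

```bash
python3 - <<'E'
from h import *
t=snap('top'); s=snap('scene')
for a,b in(((312.7,223.9),(306,239.2)),):
    o1,d1=ray(t,a);o2,d2=ray(s,b)
    k=np.linalg.lstsq(np.c_[d1,-d2],o2-o1,rcond=None)[0]; print(o1+d1*k[0],o2+d2*k[1])
# expected outline of flange (top 25mm above underside) at candidate depths vs orange bottom edge in scene
m=orange(s); m[:205]=0;m[252:]=0;n,l,st,ce=cv2.connectedComponentsWithStats(m)
i=1+st[1:,4].argmax(); print('scene orange bbox',st[i])
th=np.linspace(0,6.28,200)
for dep in(.006,.0145,.017):
    z=.115-dep+.0195
    p=proj(s,np.c_[.5613+.034*np.cos(th),-.2502+.034*np.sin(th),th*0+z]); print(dep,'bottom',p[:,1].max(),'x',p[:,0].min(),p[:,0].max())
    w=proj(s,[.5613,-.2502,.115-dep+.06]); print('wing top centre',w)
E
```

```text
[ 0.56655657 -0.22143243  0.12611982] [ 0.56286463 -0.22402069  0.12551639]
scene orange bbox [298 212  39  35 906]
0.006 bottom 243.72757822197903 x 297.62235017503076 334.53746383549566
wing top centre [[316.34075946 214.11249294]]
0.0145 bottom 247.20948780143908 x 297.6954359695467 334.3649992237849
wing top centre [[316.28724058 217.80303635]]
0.017 bottom 248.22445029655796 x 297.7167939099352 334.31468910944346
wing top centre [[316.2716526  218.87897865]]
```

```bash
python3 -c "
from station import ctrl
print(ctrl.hand_in())"
```

```text
the job is handed in; nothing more can be done
None
```

The safety cap is pushed in, turned clockwise to the felt stop and released. It sits level on the jar at its locked height by the camera check (about 14–15 mm below the rim), and the job is handed in; no verdict came back.

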